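# Try a spindle sleeve on the leaning gauge pin and sort it

### The arm

A 6-joint arm with a two-finger parallel gripper is mounted at the origin on the work surface. World frame = base frame: x ahead of the robot, y to its left, z up, the work surface at z = 0. Lengths are in mm, angles in degrees, forces in N, time in s.
With the tool pointing down it reaches from about 300 to 850 mm from the base axis. Payload 4.2 kg.
Tool frame: the origin (TCP) lies midway between the tips of the shut fingers; the grasp point (between the pads) lies 19 mm behind it (env.grasp_offset is the distance from the TCP to the grasp point, in mm); z points along the fingers, y is the line along which they close (so a half turn about z gives the same grasp; the last joint's range is limited). The gripper opens to 91 mm and grips with 3 to 60 N. Pads are 32 mm wide; open, the fingers measure 118 mm over their backs; the gripper's body (76 mm by 178 mm) begins 60 mm behind the grasp point.
Start: joints at [67.494, 18.312, 89.639, -0, 72.044, -1.146], TCP at [209.432, 535.52, 213.976] pointing down, gripper open.
Joint ranges: [-177.97, 177.97], [-48.28, 115.42], [12.27, 149.76], [-77.06, 257.06], [2.81, 150.46], [-146.56, 146.56]. Speed limits (degrees/s): [147.25, 147.25, 180, 180, 180, 180].

### API

Orientations are given as [roll, pitch, yaw] about the fixed x, y, z axes, in that order (R = Rz(yaw) Ry(pitch) Rx(roll)).
In Python, from workcell import env, optics gives the robot as it stands. The module is installed in compiled form; this text tells all that it offers.
- The arm moves only by the tool send_rows, never from a script. Its argument "targets" is a list that holds one entry, the list of rows, each a list of 7 numbers: the turn, a rotation vector about the world's x, y, z scaled (see below), then the shift along the world's x, y, z scaled (see below), then the closure, from -1 (fully open) to 1 (shut). In form: [[[rx, ry, rz, x, y, z, gripper], ...]]. A call has 1 to 12 rows; each row shifts and turns the commanded pose from where the row before left it; what a row does not reach is not made up. The controller multiplies each number of a shift by 0.2 m and each number of a turn by pi/2 rad. A row lasts 1/10 s, in which the tool goes at most 50 mm and 8.59 degrees, less where a joint would pass 70% of its speed; a pose out of reach is approached as far as the arm can. A call with a number of a shift or a turn outside -1 to 1 is refused whole. A call with a gripper value outside its range is refused whole. The fingers move at their own pace and stop on an object; "grip_force" is the grip in N (left out, the last holds). Time passes only in rows, so rows that do not move let the fingers close. It gives the time, the measured TCP pose, the force, the opening and the grip force at its end, in the units of the state.
- env.state(): the state, without advancing time (a new reading comes with each control period).
- optics.grab_frame(name): name is "side" or "top" or "wrist"; returns (picture, depth): 384x512x3 uint8, red, green, blue; 384x512 float32, mm along the optical axis (not along the pixel's ray), 0 where there is no reading.
- optics.camera_info(name): a dict with "camera_matrix" (3x3 intrinsics, pixels), "R" (3x3) and "t" (3): a world point X has camera coordinates R X + t; the wrist camera has in their place "mount" (4x4, takes a point from camera to tool coordinates, whose origin is the TCP and whose axes are the flange's). Camera axes: x right, y down, z forward; pixel columns grow to the right and rows downward; lengths in mm; the calibration is good to about 2 mm. A picture is of the moment at which its call begins: read the wrist's pose just before it. camera_info takes no time and is no camera call.
- env.job_done(): hands the job in; it is judged then, once.
Trained networks look in the newest picture that a camera, given by its name, has taken for a name from the list of things; names that differ only in an ending like _2 or _b are one class to them, and where a whole thing is asked for, a point or a joint stands for the part that bears it (a point fixed in the world has none). Each returns a list of dicts, best first, with "conf" (0 to 1); they miss things now and then, are a little off and sometimes report something else, mostly with a low value. They report only what shows in the picture. A call takes as long as a camera call. They do not tell look-alikes from the thing itself.
- optics.silhouettes(camera, name): "mask" (384x512 bool, what is visible of it) and "at" ([column, row] in pixels, amid what is visible of it).
- optics.place_of(camera, name): "at" ([column, row] in pixels: a listed point, or the origin of a listed thing).
The state is a dict: "time_s": time; "qpos": joint angles; "qvel": joint speeds; "effort": joint torques, N m; "ee_pos": TCP position; "ee_rot": TCP orientation; "force": force on the tool from outside, world axes, zero at the start; "torque": the same for the moment, N m; "gripper_width": finger opening in mm; "gripper_force": force on a finger pad.
Only numpy, scipy, OpenCV 4.12 (cv2) and the standard library are available. Lean on these libraries where they do the work, as an engineer would, in place of code of your own. Each camera call takes 0.05 s, during which the arm holds its last target. There are 200 camera calls.

### The job

Take the aluminium sleeve that stands on the square rubber mat and slide it down the leaning stepped gauge pin, without forcing it, as far as it will go, holding it there for a moment. Then draw it off and stand it upright in the rectangular plywood tray if it went fully home against the flange, or in the round steel dish if it stopped at the step, and let go. Leave the other sleeve standing on the round mat and do not disturb the other things on the bench.

Things in the scene. Friction and masses are not known exactly. Their poses are not given: they have to be found in the camera images.
- sleeve_1: Plain grey aluminium sleeve (short tube open at both ends), outside diameter 44 mm, 80 mm long, standing upright; 0.12 to 0.3 kg. The two sleeves look the same from outside but have different bores, 32 mm and 24 mm; which one this is has to be found by trying it on the gauge. Origin: centre of its lower end; z along its axis.
- sleeve_2: Plain grey aluminium sleeve (short tube open at both ends), outside diameter 44 mm, 80 mm long, standing upright; 0.12 to 0.3 kg. The two sleeves look the same from outside but have different bores, 32 mm and 24 mm; which one this is has to be found by trying it on the gauge. Origin: centre of its lower end; z along its axis.
- sleeve_1_mid (a point): Middle of sleeve_1, on its axis, 40 mm from either end.
- sleeve_2_mid (a point): Middle of sleeve_2, on its axis, 40 mm from either end.
- gauge: Fixed fit gauge: grey base plate 140 x 100 x 14 mm with a leaning block that carries the gauge pin. Origin on the table, 10 mm to the robot's side of the plate's centre; the pin leans towards this body's -x (roughly to the robot). A 32 mm bore slides down the whole pin to the flange (fully home); a 24 mm bore slides over the slim nose only and stops at the step.
- gauge_pin: Stepped steel pin of the gauge, leaning 35 degrees from vertical. Origin: centre of its root on the top face of a round flange (60 mm wide, 10 thick), 75 mm above the table; z runs up the pin. 28 mm diameter from z 0 to 50, conical step to 19 mm at 54.5, slim nose up to the tip at 90. Sleeve's lower end: fully home at z = 0, stopped at the step at z about 53.
- mat_square: Fixed black square rubber mat 100 x 100 mm, 4 mm thick; the sleeve to be tried stands on it. Origin: centre of its underside.
- mat_round: Fixed black round rubber mat, 92 mm diameter, 4 mm thick; the other sleeve stands on it and stays there. Origin: centre of its underside.
- tray: Fixed rectangular plywood tray, outside 130 (x) x 120 (y) mm, 26 mm high, walls and floor 5 mm: for a sleeve that goes fully home. Origin: centre of its underside.
- dish: Fixed round steel dish with straight walls, outside diameter 124 mm, 26 mm high, wall 3 mm, floor 5 mm: for a sleeve that stops at the step. Origin: centre of its underside.
- spanner: Bystander: steel spanner 170 mm long, lying flat. Origin under its middle.
- hanger_tool: Bystander: red plastic derailleur hanger tool, 150 mm long, lying flat. Origin under its middle.
- brake_pads: Bystander: joined pair of rubber brake pads 58 x 29 mm with two studs, 32 mm high. Origin under its middle.
- lube: Bystander: capped clear bottle, 44 mm diameter, 130 mm tall, standing. Origin: centre of its underside.
- tyre_lever: Bystander: black tyre lever 127 mm long, lying flat. Origin under its middle.
- tape_roll: Bystander: grey roll of tape, 90 mm diameter, 25 mm high, lying flat. Origin: centre of its underside.
- screwdriver: Bystander: black-handled screwdriver 200 mm long, lying. Origin under it.
Things that resemble listed ones, but are neither listed nor needed, are in the scene too. What is shaped like the sleeve_2 but blue, turquoise or yellow is not meant.

How it is judged:
By the outcome, as a careful person would: the job done as asked, in the order asked, and still so for the second after the job is handed in, with the robot touching nothing.
It also fails if it takes over 48 s, if anything falls off the work surface, if the arm or the gripper's body presses on something with over 40 N, if the wrist force passes 120 N, or if a joint passes its speed limit or range.

## Working session

There is one attempt and no reset: what is moved stays moved. The work goes in short steps, Python scripts to look and compute and a tool call to move; the robot and the scene stay as the last step left them, time stands still between calls to the robot, and variables do not carry over. Pictures are saved under pics/ and viewed, at most 10 in all, crops included, and the job is handed in when it is done.

Besides the shell and the picture viewer there is one more tool, called after "Request:" as name([rows], argument=value, ...), one row to a line, values as JSON. send_rows: Moves the arm, as the interface text tells. Its arguments: {"type":"object","properties":{"targets":{"type":"array"},"grip_force":{"type":"number"}},"required":["targets"]}

```bash
mkdir -p pics; cat > h.py <<'E'
import numpy as np, cv2
from workcell import env, optics
from scipy.spatial.transform import Rotation as Ro
def cam(n):
    i=optics.camera_info(n); K=np.array(i["camera_matrix"])
    if n=="wrist":
        s=env.state(); T=np.eye(4); T[:3,:3]=Ro.from_euler('xyz',s["ee_rot"],degrees=True).as_matrix(); T[:3,3]=s["ee_pos"]
        W=T@np.array(i["mount"]); return K,W[:3,:3],W[:3,3]
    R=np.array(i["R"]);t=np.array(i["t"]).ravel(); return K,R.T,-R.T@t
def cloud(n,d,c):
    K,R,o=c; v,u=np.mgrid[:384,:512]
    P=np.stack([(u-K[0,2])/K[0,0]*d,(v-K[1,2])/K[1,1]*d,d],-1)
    return P@R.T+o
def proj(c,X):
    K,R,o=c; p=(np.asarray(X)-o)@R@K.T; return p[...,:2]/p[...,2:]
E
python3 - <<'E'
from h import *
print(env.state())
ims=[]
for n in["top","side"]:
    c=cam(n);p,d=optics.grab_frame(n);np.savez(f"{n}.npz",p=p,d=d);P=cloud(n,d,c)
    cv2.imwrite(f"pics/{n}.png",cv2.resize(p[...,::-1],(800,600)))
    print(n,c[2].round(),c[1][:,2].round(2))
    for k in["sleeve_1","gauge","gauge_pin","mat_square","mat_round","tray","dish"]:
        for m in optics.silhouettes(n,k)[:3]:
            M=m["mask"]&(d>0);Q=P[M]
            print(k,round(m["conf"],2),np.round(m["at"]),M.sum(),np.median(Q,0).round() if len(Q) else '',np.percentile(Q,[2,98],axis=0).round().tolist() if len(Q) else '')
E
```

```text
{'time_s': 0.0, 'qpos': array([ 6.74948184e+01,  1.83504476e+01,  8.97080737e+01, -2.67293055e-03,
        7.20437356e+01, -1.14509729e+00]), 'qvel': array([-0.11751086,  0.06304516,  0.04249697, -0.04803058, -0.05918668,
        0.01244959]), 'effort': array([-7.91080583e-05, -4.12479651e+01, -2.31975335e+01,  7.26001686e-02,
        4.55787464e-02, -1.64054909e-04]), 'ee_pos': array([209.2368741 , 535.01878738, 213.12095323]), 'ee_rot': array([-1.79897713e+02,  4.97215745e-04,  1.58640742e+02]), 'force': array([0.34663864, 0.05691452, 0.21062732]), 'torque': array([ 0.00491162, -0.00699758, -0.0404444 ]), 'gripper_force': 0.0, 'gripper_width': 91.2183760771372}
top [ 430.   23. 1435.] [ 0.11 -0.02 -0.99]
sleeve_1 0.72 [149. 165.] 282 [664. 298.  73.] [[643.0, 278.0, 2.0], [693.0, 332.0, 87.0]]
sleeve_1 0.7 [162. 127.] 254 [775. 267.  70.] [[759.0, 248.0, 4.0], [797.0, 287.0, 84.0]]
sleeve_1 0.7 [117. 137.] 259 [740. 395.  68.] [[722.0, 378.0, 12.0], [760.0, 416.0, 85.0]]
gauge 0.56 [235. 184.] 1522 [609.  40.  15.] [[547.0, -10.0, 6.0], [684.0, 91.0, 145.0]]
gauge 0.23 [189. 190.] 
[... 985 characters left out ...]
98. 338.  59.] [[477.0, 270.0, 2.0], [519.0, 350.0, 85.0]]
gauge 0.89 [255. 200.] 1655 [609.  55.  15.] [[551.0, -3.0, 1.0], [686.0, 93.0, 141.0]]
gauge_pin 0.86 [250. 188.] 663 [615.  54.  78.] [[560.0, 15.0, 18.0], [661.0, 68.0, 148.0]]
gauge_pin 0.15 [283. 295.] 534 [498. 341.  60.] [[479.0, 311.0, 9.0], [518.0, 350.0, 85.0]]
mat_square 0.57 [280. 309.] 1051 [497. 331.   3.] [[444.0, 268.0, -0.0], [549.0, 372.0, 6.0]]
mat_round 0.66 [207. 285.] 612 [675. 309.   4.] [[629.0, 261.0, -1.0], [716.0, 337.0, 9.0]]
tray 0.89 [311. 141.] 947 [ 451. -297.    5.] [[390.0, -352.0, 0.0], [514.0, -224.0, 26.0]]
dish 0.64 [252. 143.] 816 [ 645. -239.    6.] [[589.0, -291.0, 1.0], [701.0, -170.0, 26.0]]
```

View pics/top.png

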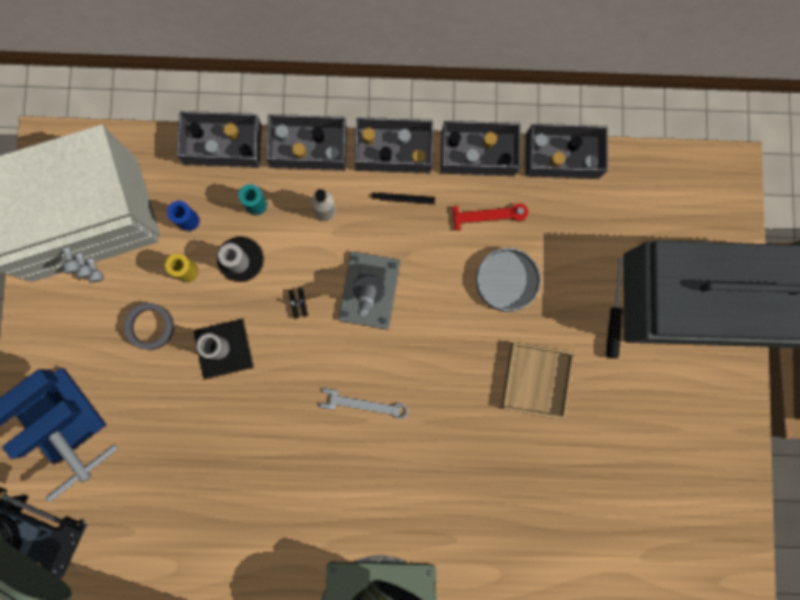

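View pics/side.png

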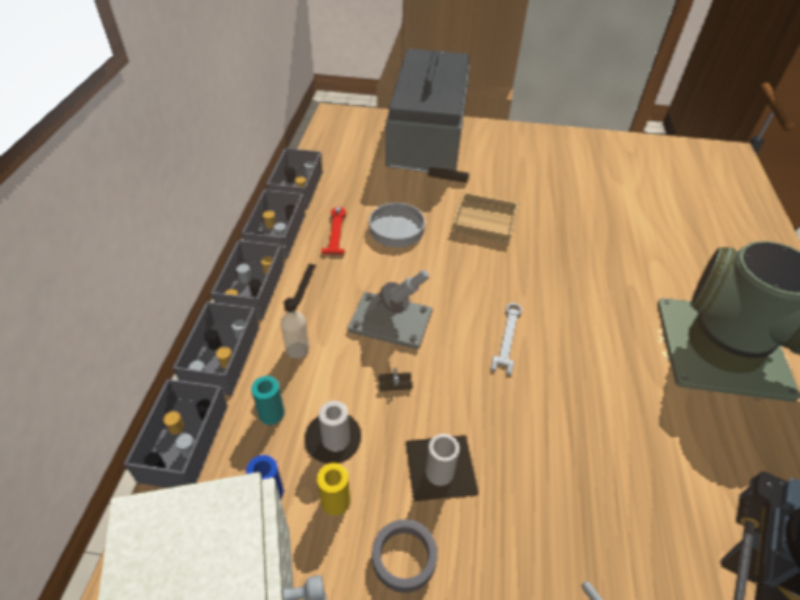

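The top view shows the target sleeve on the square mat at (212,347) of 800x600, the gauge at (368,290), the tray at (537,380) and the dish at (508,280). The side view shows the same layout, with the pin leaning towards the robot. Next I'll measure exact poses.

```bash
cat > m.py <<'E'
from h import *
from scipy.optimize import least_squares
def rim(P,c,zt=84,r=40):
    # mean of cloud points near the sleeve top
    m=(np.hypot(P[...,0]-c[0],P[...,1]-c[1])<r)&(abs(P[...,2]-zt)<4); return P[m]
def circ(Q):
    f=lambda p:np.hypot(Q[:,0]-p[0],Q[:,1]-p[1])-19   # rim mid radius 16..22/12..22
    return least_squares(f,Q.mean(0)[:2],loss='soft_l1').x
E
python3 - <<'E'
from m import *
for n in["top","side"]:
    z=np.load(n+".npz");c=cam(n);P=cloud(n,z["d"],c)
    for nm,c0 in(("s1",(500,322)),("s2",(668,298))):
        Q=rim(P,c0); print(n,nm,len(Q),circ(Q).round(1),((Q.min(0)+Q.max(0))/2).round(1),Q[:,2].max().round(1))
    m=(abs(P[...,0]-612)<80)&(abs(P[...,1]-40)<65)&(z["d"]>0)
    Q=P[m]; pl=Q[(Q[:,2]>9)&(Q[:,2]<19)]
    print(" plate",cv2.minAreaRect(pl[:,:2].astype(np.float32)))
    # pin fit: root p, lean yaw; points with height along axis 15..45 (r14) and 60..85 (r9.5)
    def res(p,Q):
        a=np.r_[-np.sin(np.radians(35))*np.array([np.cos(p[2]),np.sin(p[2])]),np.cos(np.radians(35))]
        V=Q-np.r_[p[:2],75]; h=V@a; r=np.linalg.norm(V-h[:,None]*a,axis=1); return h,r
    p=np.array([612+5,40,0.])
    for it in range(12):
        h,r=res(p,Q); s=(h>6)&(h<88)&(abs(h-52)>5)&(r<(24 if it<6 else 18)); S=Q[s]
        def f(p):
            h,r=res(p,S); return r-np.where(h<52,14,9.5)
        p=least_squares(f,p,loss='soft_l1',f_scale=2).x
    print(" pin root",p[:2].round(1),"yaw",np.degrees(p[2]).round(1),s.sum(),"rms",np.abs(f(p)).mean().round(2))
    for nm in["gauge","gauge_pin","tray","dish","mat_square","sleeve_1_mid"]:
        zz={"gauge":0,"gauge_pin":75,"sleeve_1_mid":44}.get(nm,0)
        K,R,o=c
        for b in optics.place_of(n,nm)[:2]:
            d=R@np.linalg.inv(K)@np.r_[b["at"],1]; X=o+d*(zz-o[2])/d[2]; print("  ",nm,round(b["conf"],2),X.round(1))
E
```

```text
top s1 81 [495.2 328.8] [495.6 328.6  84. ] 87.9
top s2 108 [663.8 299. ] [663.9 299.1  83.9] 87.8
 plate ((616.637451171875, 40.070377349853516), (99.68293762207031, 139.85171508789062), 81.88672637939453)
 pin root [606.5  41.6] yaw -8.6 121 rms 1.22
   gauge 0.73 [614.  38.   0.]
   gauge 0.34 [ 643.8 -226.8    0. ]
   gauge_pin 0.8 [614.  39.  75.]
   gauge_pin 0.28 [584.4 179.3  75. ]
   tray 0.7 [ 451.2 -282.9    0. ]
   dish 0.79 [ 641.3 -226.5    0. ]
   mat_square 0.65 [490.4 309.6   0. ]
   sleeve_1_mid 0.69 [495.5 321.1  44. ]
side s1 136 [497.7 328.8] [498.3 328.4  83.3] 86.5
side s2 175 [666.4 299. ] [666.3 298.4  83.3] 86.5
 plate ((618.291748046875, 40.0445442199707), (102.26300811767578, 139.9497528076172), 82.50505828857422)
 pin root [607.8  40.1] yaw -6.9 174 rms 0.93
   gauge 0.64 [603.2  35.3   0. ]
   gauge_pin 0.91 [616.2  35.1  75. ]
   gauge_pin 0.35 [655.5 335.8  75. ]
   tray 0.92 [ 450.9 -293.4    0. ]
   tray 0.61 [682.  278.2   0. ]
   dish 0.6 [ 654.7 -220.5    0. ]
   mat_square 0.75 [500.7 322.1   0. ]
   mat_square 0.52 [588.5 184.6   0. ]
   sleeve_1_mid 0.96 [486.7 330.9  44. ]
```

Request:
send_rows([
  [[0,0,-0.0944,0.16,-0.115,0,-1],[0,0,-0.0944,0.16,-0.115,0,-1],[0,0,-0.0944,0.16,-0.115,0,-1],[0,0,-0.0944,0.16,-0.115,0,-1],[0,0,-0.0944,0.16,-0.115,0,-1],[0,0,-0.0944,0.16,-0.115,0,-1],[0,0,-0.0944,0.16,-0.115,0,-1],[0,0,-0.0944,0.16,-0.115,0,-1],[0,0,-0.0944,0.16,-0.115,0,-1],[0,0,0,0,0,0,-1],[0,0,0,0,0,0,-1]],
])

```text
time_s: 2.5
ee_pos: [497.7, 328.1, 213.7]
ee_rot: [-179.9, -0.0, 82.1]
force: [-0.5, -0.0, -0.6]
gripper_width: 91.4
gripper_force: 0.0
```

```bash
python3 - <<'E'
from m import *
s=env.state();print(s["ee_pos"],s["ee_rot"],s["time_s"],s["qpos"].round(1))
c=cam("wrist");p,d=optics.grab_frame("wrist");P=cloud("wrist",d,c)
cv2.imwrite("pics/w1.png",p[...,::-1])
Q=rim(P,(497,329));print(len(Q))
if len(Q)>10: print(circ(Q),(Q.min(0)+Q.max(0))/2,Q[:,2].max())
print(optics.camera_info("wrist")["mount"])
E
```

```text
[497.65365037 328.06421123 213.67651101] [-1.79948398e+02 -1.85212213e-04  8.21353903e+01] 2.5 [32.3 20.2 86.8  0.  73.  40.1]
849
[496.63767684 329.60298061] [496.33649983 329.14884718  82.77643652] 85.45205514912254
[[-1.58553631e-04 -9.63114453e-01 -2.69092040e-01  7.68067384e+01]
 [ 9.99999982e-01 -1.80321443e-04  5.61761692e-05 -9.17384088e-01]
 [-1.02627145e-04 -2.69092027e-01  9.63114464e-01 -1.70207526e+02]
 [ 0.00000000e+00  0.00000000e+00  0.00000000e+00  1.00000000e+00]]
```

View pics/w1.png

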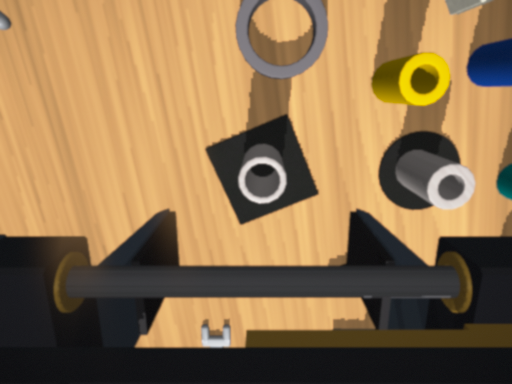

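The wrist view shows the target sleeve's rim at (263,178) on the square mat, between the fingers and nothing close by. I'll descend and grip.

Request:
send_rows([
  [[0,0,0,-0.0055,0.006,-0.15,-1],[0,0,0,0,0,-0.2,-1],[0,0,0,0,0,-0.2,-1],[0,0,0,0,0,-0.2,-1],[0,0,0,0,0,-0.08,-1],[0,0,0,0,0,-0.04,-1],[0,0,0,0,0,0,-1],[0,0,0,0,0,0,1],[0,0,0,0,0,0,1],[0,0,0,0,0,0,1],[0,0,0,0,0,0,1],[0,0,0,0,0,0,1]],
], grip_force=25)

```text
time_s: 3.75
ee_pos: [496.5, 329.8, 40.4]
ee_rot: [180.0, -0.0, 82.2]
force: [-0.2, 0.1, 0.1]
gripper_width: 54.2
gripper_force: 0.0
```

Request:
send_rows([
  [[0,0,0,0,0,0,1],[0,0,0,0,0,0,1],[0,0,0,0,0,0,1],[0,0,0,0,0,0,1]],
])

```text
time_s: 4.15
ee_pos: [496.7, 329.8, 40.2]
ee_rot: [180.0, -0.0, 82.2]
force: [1.1, -0.5, 0.4]
gripper_width: 44.3
gripper_force: 25.0
```

Request:
send_rows([
  [[0,0,0,0,0,0.193,1],[0,0,0,0,0,0.193,1],[0,0,0,0,0,0.193,1],[0,0,0,0,0,0.193,1],[-0.0106,-0.0771,0,0.02,-0.198,0,1],[-0.0106,-0.0771,0,0.02,-0.198,0,1],[-0.0106,-0.0771,0,0.02,-0.198,0,1],[-0.0106,-0.0771,0,0.02,-0.198,0,1],[-0.0106,-0.0771,0,0.02,-0.198,0,1],[0,0,0,0.02,-0.198,0,1],[0,0,0,0.02,-0.198,0,1],[0,0,0,0,0,0,1]],
])

```text
time_s: 5.35
ee_pos: [522.6, 47.7, 193.2]
ee_rot: [145.2, 0.1, 81.7]
force: [0.6, -0.5, -1.4]
gripper_width: 43.8
gripper_force: 25.0
```

Request:
send_rows([
  [[0,0,0,0,0,0,1],[0,0,0,0,0,0,1]],
])

```text
time_s: 5.55
ee_pos: [524.2, 53.2, 194.1]
ee_rot: [145.0, 0.0, 82.2]
force: [0.4, 0.2, -1.7]
gripper_width: 44.3
gripper_force: 25.0
```

```bash
cat > chk.py <<'E'
from m import *
s=env.state();tz=Ro.from_euler('xyz',s["ee_rot"],degrees=True).as_matrix()[:,2]
print(s["ee_pos"].round(1),"toolz",tz.round(3),s["force"].round(1),s["gripper_width"].round(1),s["qpos"].round(0))
y=np.radians(-7.8);st,ct=np.sin(np.radians(35)),np.cos(np.radians(35))
gx=np.array([np.cos(y)*ct,np.sin(y)*ct,st]);gy=np.array([-np.sin(y),np.cos(y),0]);a=np.array([-st*np.cos(y),-st*np.sin(y),ct])
V=s["ee_pos"]-np.r_[607.2,41,75]; print("TCP rel root in pin frame (x,y,z)",(V@gx).round(1),(V@gy).round(1),(V@a).round(1))
E
cat > look.py <<'E'
from chk import *
import sys
out=[]
def cyl(Q,o0,ax,r,lo,hi,rmax):
    # fit axis line (2 offsets + 2 tilts) of cylinder r to points; offsets in gx,gy at o0
    p=np.zeros(4)
    for it in range(8):
        A=ax+p[2]*gx+p[3]*gy;A=A/np.linalg.norm(A);V=Q-o0-p[0]*gx-p[1]*gy
        h=V@A;rr=np.linalg.norm(V-h[:,None]*A,axis=1);S=Q[(h>lo)&(h<hi)&(rr<rmax)]
        def f(p):
            A=ax+p[2]*gx+p[3]*gy;A=A/np.linalg.norm(A);V=S-o0-p[0]*gx-p[1]*gy
            h=V@A;return np.r_[np.linalg.norm(V-h[:,None]*A,axis=1)-r(h),p[2:]*40]
        p=least_squares(f,p,loss='soft_l1',f_scale=1.5).x
    return len(S),p[:2].round(1),np.degrees(p[2:]).round(1),np.abs(f(p)).mean().round(2)
for n in["top","side"]:
    c=cam(n);pc,d=optics.grab_frame(n);P=cloud(n,d,c);Q=P[(d>0)&(np.linalg.norm(P-s["ee_pos"],axis=-1)<200)]
    u,v=proj(c,s["ee_pos"]+tz*40).astype(int)
    im=pc[max(v-75,0):v+75,max(u-50,0):u+50,::-1];im=cv2.resize(im[:150,:100],(400,600),interpolation=cv2.INTER_CUBIC);out.append(im)
    rt=np.r_[607.2,41,75]
    print(n,"pin",cyl(Q,rt,a,lambda h:np.where(h<52,14,9.5),8,88,17))
    print(n,"sleeve about TCP",cyl(Q,s["ee_pos"],-tz,lambda h:22+0*h,-35,-21,27))
cv2.imwrite(sys.argv[1],np.hstack(out))
E
python3 look.py pics/g1.png
```

```text
Traceback (most recent call last):
  File "look.py", line 1, in <module>
    from chk import *
  File "chk.py", line 3, in <module>
    print(s["ee_pos"].round(1),"toolz",tz.round(3),s["force"].round(1),s["gripper_width"].round(1),s["qpos"].round(0))
                                                                       ^^^^^^^^^^^^^^^^^^^^^^^^
AttributeError: 'float' object has no attribute 'round'
```

```bash
sed -i 's/s\["gripper_width"\].round(1)/round(s["gripper_width"],1)/' chk.py; python3 look.py pics/g1.png
```

```text
[524.2  53.2 194.1] toolz [ 0.568 -0.078 -0.819] [ 0.4  0.2 -1.7] 44.3 [ 11.   2. 124. -28.  24.  42.]
TCP rel root in pin frame (x,y,z) -0.4 0.8 145.7
top pin (137, array([-1.1,  0.6]), array([ 0.4, -0. ]), np.float64(1.11))
top sleeve about TCP (8, array([-2.2, -1.8]), array([0.1, 0. ]), np.float64(0.46))
side pin (211, array([ 0.6, -0.7]), array([-0.1, -0.6]), np.float64(1.09))
side sleeve about TCP (67, array([-0.7, -1.6]), array([-0.8, -0.4]), np.float64(0.66))
```

View pics/g1.png

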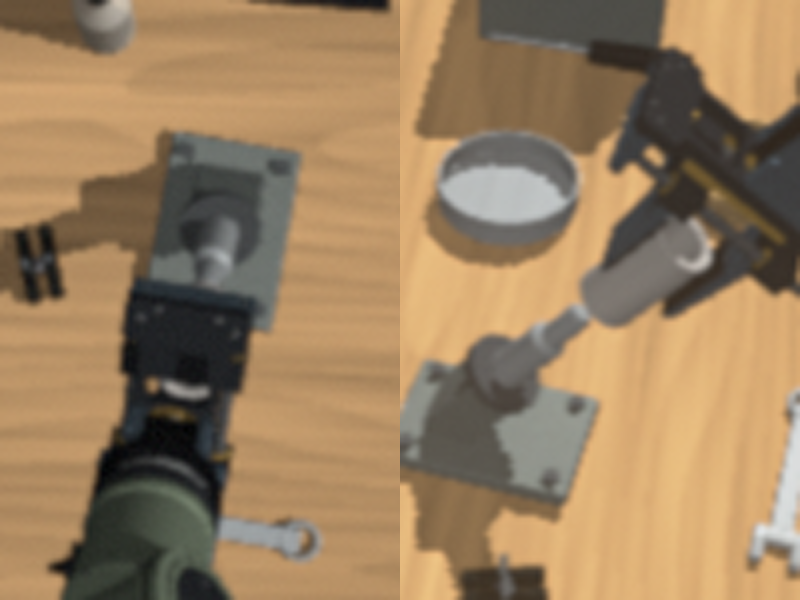

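The sleeve is held in line with the pin, just short of its tip (tip near (575,310) in the right half). I'll make a small lateral correction, then advance gently.

Request:
send_rows([
  [[0,0,0,0.005,0.001,0.0035,1],[0,0,0,0.0256,-0.0035,-0.0369,1],[0,0,0,0.0256,-0.0035,-0.0369,1],[0,0,0,0.0057,-0.0008,-0.0082,1],[0,0,0,0.0057,-0.0008,-0.0082,1],[0,0,0,0.0057,-0.0008,-0.0082,1],[0,0,0,0.0057,-0.0008,-0.0082,1],[0,0,0,0,0,0,1]],
])

```text
time_s: 6.45
ee_pos: [540.2, 50.6, 173.6]
ee_rot: [145.0, 0.0, 82.2]
force: [0.4, -0.3, -1.3]
gripper_width: 44.0
gripper_force: 25.0
```

```bash
python3 chk.py
```

```text
[540.2  50.6 173.6] toolz [ 0.568 -0.078 -0.819] [ 0.4 -0.3 -1.3] 44.0 [ 11.   5. 124. -32.  20.  45.]
TCP rel root in pin frame (x,y,z) 1.1 0.4 119.6
```

Request:
send_rows([
  [[0,0,0,0.0114,-0.0016,-0.0164,1],[0,0,0,0.0114,-0.0016,-0.0164,1],[0,0,0,0.0114,-0.0016,-0.0164,1],[0,0,0,0.0114,-0.0016,-0.0164,1],[0,0,0,0.0114,-0.0016,-0.0164,1],[0,0,0,0.0114,-0.0016,-0.0164,1],[0,0,0,0,0,0,1],[0,0,0,0,0,0,1]],
])

```text
time_s: 7.25
ee_pos: [553.8, 48.7, 153.9]
ee_rot: [145.0, 0.0, 82.2]
force: [0.6, 0.3, -1.9]
gripper_width: 44.0
gripper_force: 25.0
```

```bash
python3 look.py pics/g2.png
```

```text
[553.8  48.7 153.9] toolz [ 0.568 -0.078 -0.819] [ 0.6  0.3 -1.9] 44.0 [ 10.   8. 125. -36.  17.  49.]
TCP rel root in pin frame (x,y,z) 1.1 0.4 95.6
top pin (51, array([-0.9, -0.1]), array([0.7, 0.5]), np.float64(0.82))
top sleeve about TCP (2, array([  4. , -10.8]), array([ 0., -0.]), np.float64(0.0))
side pin (114, array([ 0.7, -1.9]), array([0.8, 1.1]), np.float64(0.77))
side sleeve about TCP (63, array([ 0.1, -1.4]), array([0.4, 1.1]), np.float64(0.75))
```

View pics/g2.png

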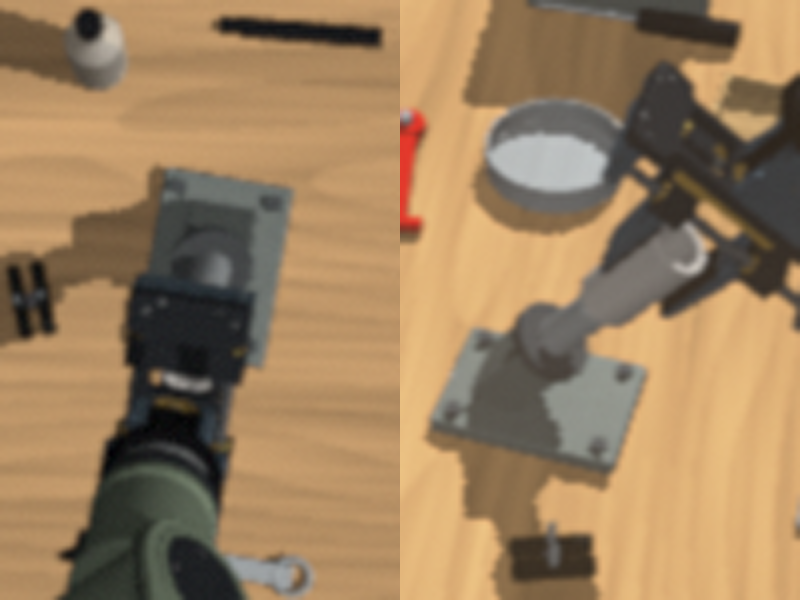

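The right half shows the sleeve over the slim nose, coaxial with the pin, its lower edge just above the step, and there is no contact force. I'll go slowly across the step.

Request:
send_rows([
  [[0,0,0,0.0057,-0.0008,-0.0082,1],[0,0,0,0.0057,-0.0008,-0.0082,1],[0,0,0,0.0028,-0.0004,-0.0041,1],[0,0,0,0.0028,-0.0004,-0.0041,1],[0,0,0,0.0028,-0.0004,-0.0041,1],[0,0,0,0,0,0,1]],
])

```text
time_s: 7.95
ee_pos: [557.8, 48.2, 148.2]
ee_rot: [145.0, 0.0, 82.2]
force: [0.1, 0.5, -1.1]
gripper_width: 44.1
gripper_force: 25.0
```

Request:
send_rows([
  [[0,0,0,0.0028,-0.0004,-0.0041,1],[0,0,0,0.0028,-0.0004,-0.0041,1],[0,0,0,0.0028,-0.0004,-0.0041,1],[0,0,0,0,0,0,1]],
])

```text
time_s: 8.35
ee_pos: [559.5, 47.9, 145.7]
ee_rot: [145.0, 0.0, 82.2]
force: [-0.5, -0.9, -1.3]
gripper_width: 43.9
gripper_force: 25.0
```

```bash
python3 chk.py
```

```text
[559.5  47.9 145.7] toolz [ 0.568 -0.078 -0.819] [-0.5 -0.9 -1.3] 43.9 [ 10.   9. 125. -38.  16.  51.]
TCP rel root in pin frame (x,y,z) 1.0 0.4 85.6
```

Request:
send_rows([
  [[0,0,0,0.0028,-0.0004,-0.0041,1],[0,0,0,0.0028,-0.0004,-0.0041,1],[0,0,0,0.0028,-0.0004,-0.0041,1],[0,0,0,0.0028,-0.0004,-0.0041,1],[0,0,0,0,0,0,1]],
])

```text
time_s: 8.85
ee_pos: [561.7, 47.6, 142.4]
ee_rot: [145.0, 0.0, 82.2]
force: [0.2, -0.7, -0.7]
gripper_width: 43.6
gripper_force: 25.0
```

No contact at s≈46, so it has passed the step. Continuing.

Request:
send_rows([
  [[0,0,0,0.0085,-0.0012,-0.0123,1],[0,0,0,0.0085,-0.0012,-0.0123,1],[0,0,0,0.0085,-0.0012,-0.0123,1],[0,0,0,0.0085,-0.0012,-0.0123,1],[0,0,0,0.0085,-0.0012,-0.0123,1],[0,0,0,0.0085,-0.0012,-0.0123,1],[0,0,0,0,0,0,1]],
])

```text
time_s: 9.55
ee_pos: [571.9, 46.1, 127.4]
ee_rot: [145.0, 0.0, 82.2]
force: [-0.3, -0.8, -0.5]
gripper_width: 43.9
gripper_force: 25.0
```

Request:
send_rows([
  [[0,0,0,0.0085,-0.0012,-0.0123,1],[0,0,0,0.0085,-0.0012,-0.0123,1],[0,0,0,0.0085,-0.0012,-0.0123,1],[0,0,0,0.0085,-0.0012,-0.0123,1],[0,0,0,0.0085,-0.0012,-0.0123,1],[0,0,0,0.0085,-0.0012,-0.0123,1],[0,0,0,0,0,0,1]],
])

```text
time_s: 10.25
ee_pos: [582.2, 44.7, 112.6]
ee_rot: [145.0, 0.0, 82.2]
force: [0.2, 0.0, -1.5]
gripper_width: 44.1
gripper_force: 25.0
```

```bash
python3 look.py pics/g3.png
```

```text
[582.2  44.7 112.6] toolz [ 0.568 -0.078 -0.819] [ 0.2  0.  -1.5] 44.1 [  9.  14. 125. -50.  12.  63.]
TCP rel root in pin frame (x,y,z) 0.9 0.3 45.4
top pin (17, array([-22.8,   0.1]), array([-0.1, -0.2]), np.float64(1.82))
top sleeve about TCP (0, array([0., 0.]), array([0., 0.]), np.float64(0.0))
side pin (59, array([ -4.6, -35.2]), array([ 0.5, 19.8]), np.float64(2.44))
side sleeve about TCP (56, array([ 0. , -2.1]), array([ 0.2, -0.6]), np.float64(0.69))
```

Request:
send_rows([
  [[0,0,0,0.0057,-0.0008,-0.0082,1],[0,0,0,0.0057,-0.0008,-0.0082,1],[0,0,0,0.0057,-0.0008,-0.0082,1],[0,0,0,0.0028,-0.0004,-0.0041,1],[0,0,0,0,0,0,1]],
])

```text
time_s: 10.85
ee_pos: [586.1, 44.2, 107.1]
ee_rot: [145.0, 0.0, 82.2]
force: [0.0, -0.2, -2.5]
gripper_width: 43.9
gripper_force: 25.0
```

Request:
send_rows([
  [[0,0,0,0.0028,-0.0004,-0.0041,1],[0,0,0,0,0,0,1]],
])

```text
time_s: 11.05
ee_pos: [586.7, 44.1, 106.5]
ee_rot: [145.0, 0.0, 82.2]
force: [-0.1, 0.1, -1.1]
gripper_width: 43.9
gripper_force: 25.0
```

Request:
send_rows([
  [[0,0,0,0.0028,-0.0004,-0.0041,1],[0,0,0,0,0,0,1]],
])

```text
time_s: 11.25
ee_pos: [587.2, 44.0, 105.7]
ee_rot: [145.0, 0.0, 82.2]
force: [-0.1, -0.4, -1.7]
gripper_width: 43.7
gripper_force: 25.0
```

Request:
send_rows([
  [[0,0,0,0.0028,-0.0004,-0.0041,1],[0,0,0,0,0,0,1]],
])

```text
time_s: 11.45
ee_pos: [587.8, 44.0, 104.8]
ee_rot: [145.0, 0.0, 82.2]
force: [0.4, -0.0, -1.3]
gripper_width: 43.9
gripper_force: 25.0
```

Request:
send_rows([
  [[0,0,0,0.0028,-0.0004,-0.0041,1],[0,0,0,0,0,0,1]],
])

```text
time_s: 11.65
ee_pos: [588.1, 44.0, 104.5]
ee_rot: [144.9, -0.0, 82.2]
force: [-4.1, 0.3, 4.0]
gripper_width: 44.1
gripper_force: 25.0
```

Contact at s≈0, about 6 N along the pin: it is on the flange. I'll seat it slightly, hold and check.

Request:
send_rows([
  [[0,0,0,0.0014,-0.0002,-0.002,1],[0,0,0,0,0,0,1],[0,0,0,0,0,0,1],[0,0,0,0,0,0,1],[0,0,0,0,0,0,1],[0,0,0,0,0,0,1],[0,0,0,0,0,0,1],[0,0,0,0,0,0,1],[0,0,0,0,0,0,1],[0,0,0,0,0,0,1],[0,0,0,0,0,0,1],[0,0,0,0,0,0,1]],
])

```text
time_s: 12.85
ee_pos: [588.1, 43.9, 104.5]
ee_rot: [144.9, -0.0, 82.2]
force: [-7.7, 1.5, 7.9]
gripper_width: 43.8
gripper_force: 25.0
```

```bash
python3 look.py pics/g4.png
```

```text
[588.1  43.9 104.5] toolz [ 0.569 -0.078 -0.818] [-7.7  1.5  7.9] 43.8 [  8.  15. 125. -55.  11.  68.]
TCP rel root in pin frame (x,y,z) 1.1 0.3 35.2
top pin (24, array([-21.9,   3.8]), array([ 1.6, -0.3]), np.float64(2.92))
top sleeve about TCP (9, array([ 6.2, -1.8]), array([0.2, 0. ]), np.float64(1.04))
side pin (214, array([0.3, 5.4]), array([-7.6,  2.4]), np.float64(2.79))
side sleeve about TCP (55, array([-0.4, -2.2]), array([-0.5, -0.2]), np.float64(0.87))
```

View pics/g4.png

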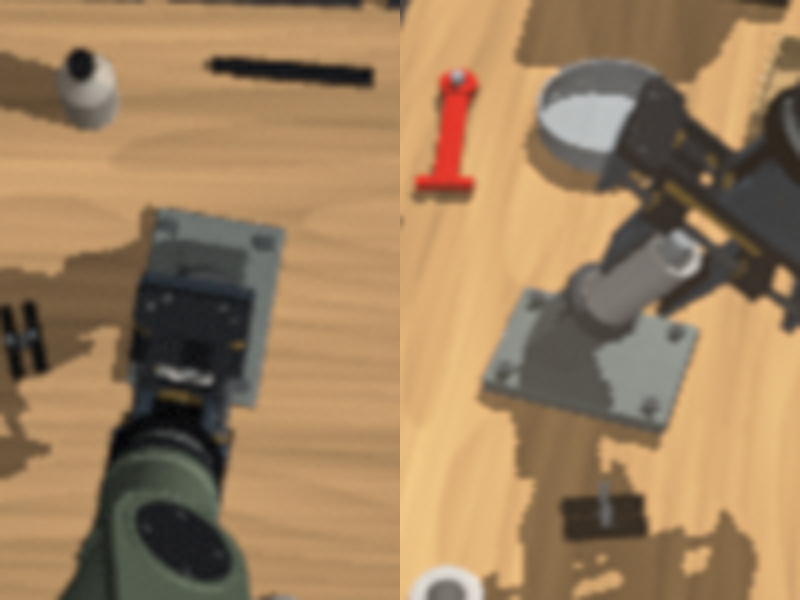

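The sleeve sits against the flange with the pin tip visible inside its top, so it went fully home and belongs in the tray. Drawing it off along the pin axis.

Request:
send_rows([
  [[0,0,0,-0.0085,0.0012,0.0123,1],[0,0,0,-0.0256,0.0035,0.0369,1],[0,0,0,-0.0284,0.0039,0.041,1],[0,0,0,-0.0284,0.0039,0.041,1],[0,0,0,-0.0284,0.0039,0.041,1],[0,0,0,-0.0284,0.0039,0.041,1],[0,0,0,-0.0284,0.0039,0.041,1],[0,0,0,-0.0284,0.0039,0.041,1],[0,0,0,-0.0284,0.0039,0.041,1],[0,0,0,-0.0284,0.0039,0.041,1],[0,0,0,-0.0284,0.0039,0.041,1],[0,0,0,0,0,0,1]],
])

```text
time_s: 14.15
ee_pos: [530.6, 52.0, 188.7]
ee_rot: [144.9, -0.0, 82.2]
force: [0.3, 0.1, -1.5]
gripper_width: 44.1
gripper_force: 25.0
```

```bash
python3 - <<'E'
from chk import *
for n in["top","side"]:
    z=np.load(n+".npz");P=cloud(n,z["d"],cam(n))
    Q=P[(abs(P[...,0]-451)<100)&(abs(P[...,1]+290)<90)&(z["d"]>0)]
    for lo,hi in((18,32),):
        w=Q[(Q[:,2]>lo)&(Q[:,2]<hi)];print(n,len(w),cv2.minAreaRect(w[:,:2].astype(np.float32)))
E
```

```text
[530.6  52.  188.7] toolz [ 0.57  -0.078 -0.818] [ 0.3  0.1 -1.5] 44.1 [ 11.   3. 124. -29.  22.  43.]
TCP rel root in pin frame (x,y,z) 1.8 0.5 137.5
top 296 ((451.1458740234375, -289.0760803222656), (122.09577178955078, 129.95263671875), 81.86598205566406)
side 211 ((452.1767883300781, -288.8499755859375), (124.43833923339844, 129.39268493652344), 81.43499755859375)
```

Request:
send_rows([
  [[0,0,0,-0.0284,0.0039,0.041,1],[0,0,0,-0.0407,-0.19,0,1],[0,0,0,-0.0407,-0.19,0,1],[0.0106,0.0771,0,-0.0407,-0.19,0,1],[0.0106,0.0771,0,-0.0407,-0.19,0,1],[0.0106,0.0771,0,-0.0407,-0.19,0,1],[0.0106,0.0771,0,-0.0407,-0.19,0,1],[0.0106,0.0771,0,-0.0407,-0.19,0,1],[0,0,0,-0.0407,-0.19,0,1],[0,0,0,-0.0407,-0.19,0,1],[0,0,0,0,0,0,1],[0,0,0,0,0,0,1]],
])

```text
time_s: 15.35
ee_pos: [454.8, -276.8, 194.3]
ee_rot: [178.4, 0.4, 82.0]
force: [0.3, 0.9, -1.2]
gripper_width: 43.7
gripper_force: 25.0
```

```bash
python3 chk.py; python3 -c "
from h import *
s=env.state();print(s['ee_pos'],s['ee_rot'],s['time_s'])"
```

```text
[ 454.8 -276.8  194.3] toolz [ 0.026 -0.011 -1.   ] [ 0.3  0.9 -1.2] 43.7 [-33.  14.  98.   0.  66. -25.]
TCP rel root in pin frame (x,y,z) -19.9 -335.6 159.6
[ 454.78481162 -276.82404102  194.32674002] [178.40778526   0.43045227  81.99667348] 15.35
```

Request:
send_rows([
  [[0,0,0,0,0,-0.1,1],[0,0,0,0,0,-0.1,1],[0,0,0,0,0,-0.1,1],[0,0,0,0,0,-0.1,1],[0,0,0,0,0,0,1],[0,0,0,0,0,0,1]],
])

```text
time_s: 15.95
ee_pos: [455.4, -275.5, 115.0]
ee_rot: [178.4, 0.5, 82.2]
force: [-0.2, -0.4, -2.0]
gripper_width: 43.8
gripper_force: 25.0
```

```bash
python3 - <<'E'
from h import *
s=env.state();print(s['ee_pos'],s['ee_rot'],s['time_s'],s['force'])
print((Ro.from_euler('xyz',[180,0,82.2],degrees=True)*Ro.from_euler('xyz',s['ee_rot'],degrees=True).inv()).as_rotvec(degrees=True)/90)
E
```

```text
[ 455.40496822 -275.5111232   114.99909012] [178.38224387   0.46679346  82.17136965] 15.95 [-0.23020872 -0.39452811 -2.0479718 ]
[0.00758202 0.01710291 0.00024487]
```

Request:
send_rows([
  [[0.0076,0.0171,0,-0.019,-0.0675,0,1],[0,0,0,0,0,-0.1,1],[0,0,0,0,0,-0.1,1],[0,0,0,0,0,-0.1,1],[0,0,0,0,0,-0.04,1],[0,0,0,0,0,0,1],[0,0,0,0,0,0,1]],
])

```text
time_s: 16.65
ee_pos: [452.2, -290.3, 47.8]
ee_rot: [179.9, 0.1, 82.1]
force: [-0.2, 1.1, -1.2]
gripper_width: 44.2
gripper_force: 25.0
```

Request:
send_rows([
  [[0,0,0,0,0,-0.015,1],[0,0,0,0,0,-0.005,1],[0,0,0,0,0,-0.005,1],[0,0,0,0,0,0,1]],
])

```text
time_s: 17.05
ee_pos: [451.2, -289.9, 41.6]
ee_rot: [-180.0, 0.0, 82.1]
force: [0.5, 1.0, -2.2]
gripper_width: 43.9
gripper_force: 25.0
```

Request:
send_rows([
  [[0,0,0,0,0,-0.004,1],[0,0,0,0,0,0,1]],
])

```text
time_s: 17.25
ee_pos: [451.3, -290.0, 41.1]
ee_rot: [180.0, 0.0, 82.1]
force: [-0.2, -0.5, 0.6]
gripper_width: 44.0
gripper_force: 25.0
```

Request:
send_rows([
  [[0,0,0,0,0,-0.003,1],[0,0,0,0,0,0,1]],
])

```text
time_s: 17.45
ee_pos: [451.4, -290.1, 41.0]
ee_rot: [180.0, 0.0, 82.1]
force: [-0.2, -0.8, 6.2]
gripper_width: 43.8
gripper_force: 25.0
```

Contact with the tray floor, and the sleeve is upright. I'll release and retreat.

Request:
send_rows([
  [[0,0,0,0,0,0,-0.2],[0,0,0,0,0,0,-0.6],[0,0,0,0,0,0,-1],[0,0,0,0,0,0,-1],[0,0,0,0,0,0,-1],[0,0,0,0,0,0,-1],[0,0,0,0,0,0,-1]],
])

```text
time_s: 18.15
ee_pos: [451.2, -289.9, 40.1]
ee_rot: [-180.0, 0.0, 82.1]
force: [0.3, -0.5, 0.4]
gripper_width: 90.9
gripper_force: 0.0
```

Request:
send_rows([
  [[0,0,0,0,0,0.05,-1],[0,0,0,0,0,0.1,-1],[0,0,0,0,0,0.15,-1],[0,0,0,0,0,0.2,-1],[0,0,0,0,0,0.2,-1],[0,0,0,-0.15,0.1,0,-1],[0,0,0,-0.15,0.1,0,-1],[0,0,0,0,0,0,-1],[0,0,0,0,0,0,-1]],
])

```text
time_s: 19.05
ee_pos: [391.2, -249.9, 181.2]
ee_rot: [179.9, 0.1, 82.1]
force: [0.0, 0.5, 0.3]
gripper_width: 91.2
gripper_force: 0.0
```

```bash
python3 - <<'E'
from m import *
p,d=optics.grab_frame("side");P=cloud("side",d,cam("side"));cv2.imwrite("pics/end.png",cv2.resize(p[...,::-1],(800,600)))
for c0,z in(((451,-289),85),((666,299),84)):
    Q=rim(P,c0,z);print(len(Q),circ(Q),Q[:,2].max())
E
```

```text
51 [ 451.2112389  -289.60840609] 85.92678731987701
178 [666.27949537 299.4147434 ] 87.01209538363435
```

View pics/end.png

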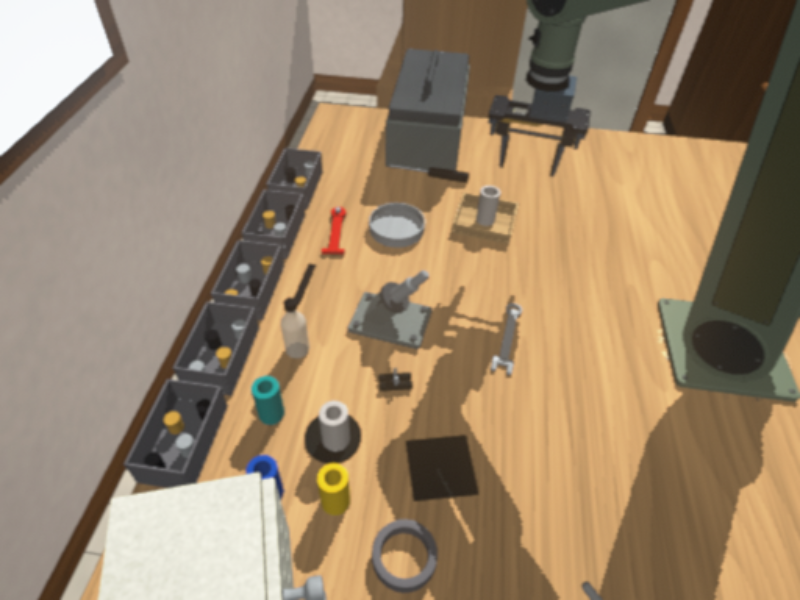

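The sleeve stands upright in the tray at (488,207), the other sleeve is still on the round mat at (334,427), nothing else has moved, and the gripper is clear.

```bash
python3 -c "
from workcell import env
print(env.job_done())"
```

```text
the job is handed in; nothing more can be done
None
```

The sleeve from the square mat slid fully home against the flange (contact at about 11 N, held for over a second), so I drew it off, stood it upright in the plywood tray, let go and handed the job in at about 19 s.

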